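# Run the inspection camera up to its focus stop

### The job

The inspection camera on the focus bench is parked away from the sample: with a fingertip, press down the ribbed brake-release pad in the middle of its carriage and, keeping it pressed, push the carriage along the rail until it rests against the clamped focus stop, then let the pad come up so that the brake holds the carriage there. Do not drag it with the brake on, do not push on the camera or shift the stop, and leave the things lying around the bench where they are; nothing is to be picked up.

Things in the scene. Friction and masses are not known exactly. Their poses are not given: they have to be found in the camera images.
- bench: focus bench, screwed down: aluminium base 420 x 150 mm, top 14 mm above the worktop, carrying rail, carriage, stop, tube holder and backlight panel (the last two up to 94 mm high, 115 to 195 mm from the origin along x). Origin: centre of the underside, on the worktop. x: along the rail towards the sample tube (the way to push); y: across, to the robot's side; z up. Rail centre line at y = +30 mm.
- pad_top (a point): centre of the top of the black ribbed release pad in the middle of the carriage, 60 mm above the worktop when up. Pad 50 mm along the rail, 44 mm across, open at its sides. It goes straight down 6 mm: the force rises to 6 N in the first 2.5 mm, then stays at 6 to 7 N down to the end stop. Axes as the bench.
- crossbar (a point): centre of the near face of the grey crossbar on the carriage in front of the pad, which a fingertip on the pad can push: 27 mm ahead of the pad's centre along bench x, 65 mm above the worktop. The bar is 50 mm long across the rail, 10 mm thick, its top 70 mm above the worktop (10 mm over the raised pad); a like bar stands behind the pad. Axes as the bench.
- carriage_nose (a point): centre of the carriage's front end face, which meets the stop: 50 mm ahead of the pad's centre along bench x, 47 mm above the worktop. The carriage is 100 mm long, 60 mm wide, its top 52 mm above the worktop. Axes as the bench.
- stop_face (a point): centre of the focus stop's face that the carriage meets (brass button). The stop is a dark steel block astride the rail, 26 mm long, 64 mm wide, top 52 mm above the worktop, with a black thumbscrew on the robot's side. It is clamped, but slips if pushed with more than about 22 N. Axes as the bench: the gap to go is stop_face minus carriage_nose along bench x.
- carriage (a joint): travel of the carriage along the rail, m: 0 fully parked, grows towards the sample, 0.17 the end of its range (always beyond the stop); starts between 0 and 0.04
- pad (a joint): how far the release pad is pressed, m: 0 up: the brake holds the carriage against about 20 N; from 0.0025 down: brake fully off, the carriage slides with 1 to 2 N; 0.006 fully down
- stop (a joint): where the stop is clamped, m: the carriage meets it at carriage = 0.085 + this value
- camera_top (a point): centre of the top of the inspection camera, which stands on the carriage at its far side: black box 52 x 38 x 34 mm, with a round lens 33 mm in diameter that reaches 34 mm further along bench x and a 10 mm stub behind. 62 mm from the pad's centre along bench -y, 83 mm above the worktop. Moves with the carriage.
- forceps: loose steel forceps, 125 mm long, 9 mm high, lying in front of the bench; origin: centre of the underside
- timer: loose white bench timer, 50 x 58 x 62 mm, standing in front of the bench near the sample end; origin: centre of the underside
- film_roll: loose white roll of sealing film, 62 mm diameter, 50 mm high, standing beyond the parked end of the bench; origin: centre of the underside

How it is judged:
By the outcome, as a careful person would: the job done as asked, in the order asked, and still so for the second after the job is handed in, with the robot touching nothing.
It also fails if it takes over 38 s, if anything falls off the work surface, if the arm or the gripper's body presses on something with over 40 N, if the wrist force passes 120 N, or if a joint passes its speed limit or range.

### The arm

A 6-joint arm with a two-finger parallel gripper is mounted at the origin on a cart in front of the work surface, level with it; the furniture and walls round the work are solid. World frame = base frame: x ahead of the robot, y to its left, z up, the work surface at z = 0. Lengths are in m, angles in rad, forces in N, time in s.
With the tool pointing down it reaches from about 0.375 to 0.9 m from the base axis. Payload 3.1 kg.
Tool frame: the origin (TCP) lies midway between the tips of the shut fingers; the grasp point (between the pads) lies 19 mm behind it; z points along the fingers, y is the line along which they close (so a half turn about z gives the same grasp; the last joint's range is limited). The gripper opens to 87 mm and grips with 3 to 60 N. Pads are 19 mm wide; open, the fingers measure 117 mm over their backs; the gripper's body (75 mm by 190 mm) begins 51 mm behind the grasp point.
Start: joints at [-1.482, 0.527, 1.433, -0, 1.181, -0.178], TCP at [0.165, -0.603, 0.223] pointing down, gripper open.
Joint ranges: [-3.08, 3.08], [-0.75, 2.2], [0.22, 2.44], [-1.43, 4.57], [0, 2.65], [-2.85, 2.85]. Speed limits (rad/s): [2.79, 2.79, 3.14, 3.14, 3.14, 3.14].

### API

Orientations are given as a unit quaternion [w, x, y, z].
In Python, from plant import robot gives the robot as it stands. The module is installed in compiled form; this text tells all that it offers.
- The arm moves only by the tool arm_command, never from a script. Its argument "targets" is a list of rows, each a list of 3 entries, a list of its own where there are three numbers: the gripper command: -1 is fully open, 1 is shut, values between are in proportion, then the shift along the tool's x, y, z normalised to -1 to 1, where 1 is 0.25 m, then the turn, a rotation vector about the tool's x, y, z normalised to -1 to 1, where 1 is 180 degrees. A call has 1 to 5 rows; each row is the pose to reach, as a shift and turn from the pose commanded when the call began, along the tool's axes at that moment, turning the shorter way round; what a row does not reach only later rows make up. A row lasts 1/8 s, in which the tool goes at most 62.5 mm and 10.7 degrees, less where a joint would pass 70% of its speed; a pose out of reach is approached as far as the arm can. A call with a number of a shift or a turn outside -1 to 1 is refused whole. A call with a gripper value outside its range is refused whole. The fingers move at their own pace and stop on an object; the grip force is fixed at half the most. Time passes only in rows, so rows that repeat a pose let the fingers close. It gives the time, the measured TCP pose, the force, the opening and the grip force at its end, in the units of the state.
- robot.sense(): the state, without advancing time (a new reading comes with each control period).
- robot.get_image(name): name is "scene" or "side" or "wrist"; returns (picture, depth): 480x640x3 uint8, blue, green, red; 480x640 float32, m along the optical axis (not along the pixel's ray), 0 where there is no reading.
- robot.camera_info(name): a dict with "fx", "fy", "cx", "cy" (pixels), "eye" and "rotation" of the camera in the world. Camera axes: x right, y up, looking along -z (the intrinsics and any distortion apply to the point x, -y, -z); pixel columns grow to the right and rows downward; lengths in m; the calibration is good to about 2 mm. A picture is of the moment at which its call begins: read the wrist's pose just before it. camera_info takes no time and is no camera call; for the wrist camera it gives the pose at the moment of the call.
- robot.job_done(): hands the job in; it is judged then, once.
The state is a dict: "clock": time; "joint_pos": joint angles; "joint_vel": joint speeds; "tau": joint torques, N m; "position": TCP position; "tool_rot": TCP orientation; "wrist_force": force on the tool from outside, world axes, zero at the start; "ft_torque": the same for the moment, N m; "finger_gap": opening from 0.0 (shut) to 1.0 (fully open); "grasp_force": force on a finger pad.
Only numpy, scipy, OpenCV 4.12 (cv2) and the standard library are available. Lean on these libraries where they do the work, as an engineer would, in place of code of your own. Each camera call takes 0.05 s, during which the arm holds its last target. There are 200 camera calls.

## Working session

There is one attempt and no reset: what is moved stays moved. The work goes in short steps, Python scripts to look and compute and a tool call to move; the robot and the scene stay as the last step left them, time stands still between calls to the robot, and variables do not carry over. Pictures are saved under pics/ and viewed, at most 10 in all, crops included, and the job is handed in when it is done.

Besides the shell and the picture viewer there is one more tool, called by a JSON object that holds its "api" and its "payload". arm_command: Moves the arm, as the interface text tells. Scaled input: -1 to 1 covers 0.25 m each way for a shift and 180 degrees each way for a turn. Its arguments: {"type":"object","properties":{"targets":{"type":"array"}},"required":["targets"]}

```bash
mkdir -p pics; cat > h.py <<'E'
import numpy as np,cv2
from plant import robot
def grab(n,f):
    ci=robot.camera_info(n); im,d=robot.get_image(n); cv2.imwrite(f'pics/{f}.png',im); np.savez(f'pics/{f}.npz',d=d,im=im,**{k:np.array(v) for k,v in ci.items() if k in('fx','fy','cx','cy','eye','rotation')},); return ci
def load(f): return np.load(f'pics/{f}.npz')
def pt(c,u,v,z=None):
    "world point of pixel; from depth or on the plane z"
    r=c['rotation']@np.array([(u-c['cx'])/c['fx'],-(v-c['cy'])/c['fy'],-1.])
    k=(z-c['eye'][2])/r[2] if z is not None else np.median(c['d'][v-1:v+2,u-1:u+2])
    return c['eye']+k*r
E
python3 - <<'E'
from h import *
for n in('scene','side'):
    ci=grab(n,n+'0'); print(n,ci)
s=robot.sense();print(s['clock'],s['position'],s['tool_rot'],s['wrist_force'])
E
```

```text
scene {'fx': 437.8681749239412, 'fy': 437.8681749239412, 'cx': 319.8389898273264, 'cy': 241.39340133829268, 'eye': array([0.11760452, 0.66298039, 0.67268805]), 'rotation': array([-0.25176489, -0.13452713,  0.41529899,  0.86373818])}
side {'fx': 516.9623241382735, 'fy': 516.9623241382735, 'cx': 325.8577343565746, 'cy': 232.3911351417635, 'eye': array([ 0.45247967, -0.68237555,  0.62476707]), 'rotation': array([ 0.89402056,  0.44295157, -0.02423829, -0.06271891])}
0.1 [ 0.16535734 -0.60204358  0.22165621] [-9.87061020e-04  9.91046377e-01  1.33514431e-01  3.60739677e-05] [ 0.19626812 -0.0371482  -0.33623698]
```

View pics/scene0.png

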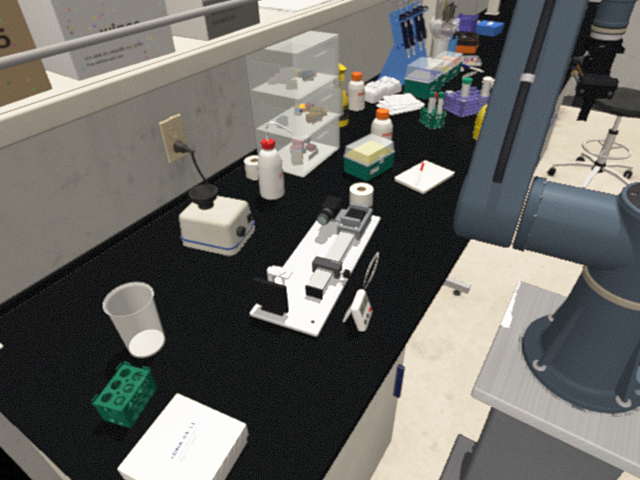

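View pics/side0.png

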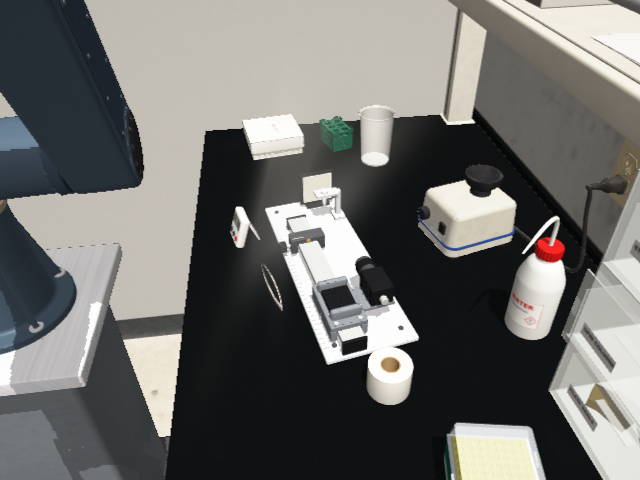

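The bench runs along the worktop. In the side view the pad is at about (340,297), the stop at about (308,240), the film roll at (389,375), the timer at (240,228) and the forceps at (272,287). Next I'll take an enlarged crop.

```bash
sed -i "s/^    r=c\['rotation'\]@/    r=Rotation.from_quat(c['rotation'],scalar_first=True).as_matrix()@/; 1i from scipy.spatial.transform import Rotation" h.py
python3 - <<'E'
from h import *
im=load('side0')['im'][190:360,255:425]
cv2.imwrite('pics/c1.png',cv2.resize(im,(595,595),interpolation=cv2.INTER_CUBIC))
c=load('side0')
for u,v in [(340,297),(300,320),(375,265),(389,350),(240,212),(180,400)]: print(u,v,pt(c,u,v).round(4))
E
```

```text
340 297 [ 0.5441 -0.1148  0.0606]
300 320 [ 0.4812 -0.0962 -0.0007]
375 265 [ 0.6099 -0.0619  0.0721]
389 350 [ 0.5979 -0.2183  0.0494]
240 212 [0.3915 0.1371 0.0623]
180 400 [ 0.2999 -0.2233 -0.0003]
```

View pics/c1.png

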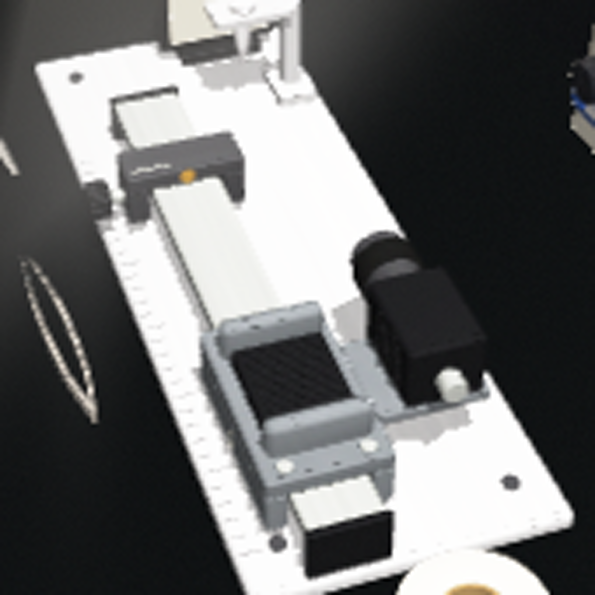

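```bash
python3 - <<'E'
from h import *
c=load('side0')
f=lambda x,y,z=None:(pt(c,255+x/3.5-.36,190+y/3.5-.36,z) if z is not None else pt(c,int(round(255+x/3.5-.36)),int(round(190+y/3.5-.36)))).round(4)
for n,x,y,z in [('baseL far',38,65,.014),('baseL near',237,570,.014),('baseR near',572,520,.014),('baseR mid',408,243,.014),('padTL',234,364,.06),('padTR',322,335,.06),('padR',355,398,.06),('brass',188,176,.047),('stop top L',122,178,.052),('stop top R',243,163,.052),('cbarL',218,337,.07),('cbarR',321,318,.07),('camtop',425,315,.083),('bbar topL',265,432,.07),('bbar topR',362,402,.07),('carr back L',268,487,.052),('carr back R',390,460,.052)]:
    print(n,f(x,y,z),f(x,y))
E
```

```text
baseL far [0.439  0.2133 0.014 ] [0.4377 0.2317 0.0021]
baseL near [ 0.5074 -0.1801  0.014 ] [ 0.5072 -0.1768  0.0112]
baseR near [ 0.6561 -0.1737  0.014 ] [ 6.608e-01 -1.614e-01 -2.000e-04]
baseR mid [0.6231 0.0205 0.014 ] [ 0.6052 -0.0516  0.0768]
padTL [ 0.5168 -0.1027  0.06  ] [ 0.5164 -0.0992  0.056 ]
padTR [ 0.5587 -0.0899  0.06  ] [ 0.5606 -0.0824  0.0535]
padR [ 0.5663 -0.1313  0.06  ] [ 0.5643 -0.1403  0.0699]
brass [0.5124 0.0518 0.047 ] [0.5117 0.0512 0.0474]
stop top L [0.4782 0.0488 0.052 ] [0.4777 0.0575 0.0465]
stop top R [0.5412 0.052  0.052 ] [0.5419 0.0591 0.047 ]
cbarL [ 0.5108 -0.0949  0.07  ] [ 0.5115 -0.0888  0.0641]
cbarR [ 0.5582 -0.0893  0.07  ] [ 0.5587 -0.0833  0.0655]
camtop [ 0.6013 -0.108   0.083 ] [ 0.6008 -0.1098  0.0839]
bbar topL [ 0.5234 -0.1552  0.07  ] [ 0.5234 -0.1511  0.0659]
bbar topR [ 0.5668 -0.1439  0.07  ] [ 0.5669 -0.1428  0.0699]
carr back L [ 0.5225 -0.1696  0.052 ] [ 0.5225 -0.1674  0.0492]
carr back R [ 0.576 -0.162  0.052] [ 0.5767 -0.1587  0.0485]
```

The measurements agree: the pad centre is near (0.540,-0.118), the rail direction is about 99.75°, and the gap is about 0.12 m. Next I'll work out the approach.

```bash
cat >> h.py <<'E'
U=np.array([-.1694,.9856,0]);V=np.array([-.9856,-.1694,0]);PAD=np.array([.540,-.118,.06])
GOAL=Rotation.from_matrix(np.c_[-V,-U,[0,0,-1.]])
def to(p):
    s=robot.sense();R=Rotation.from_quat(s['tool_rot'],scalar_first=True)
    print('t',s['clock'],'pos',s['position'].round(4),'bench rel pad',[round(float((s['position']-PAD)@a),4) for a in(U,V)],'F',s['wrist_force'].round(2))
    print('shift',(R.inv().apply(p-s['position'])/.25).round(3),'turn',((R.inv()*GOAL).as_rotvec()/np.pi).round(4))
E
python3 - <<'E'
from h import *
to(PAD+.006*U+[0,0,.06])
E
```

```text
t 0.1 pos [ 0.1654 -0.602   0.2217] bench rel pad [-0.4136, 0.4512] F [ 0.2  -0.04 -0.34]
shift [ 1.96  -1.494  0.41 ] turn [-0.0006 -0.0001  0.0311]
```

{"api": "arm_command", "payload": {"targets": [[1, [0.2, -0.15, 0.02], [0, 0, 0.031]], [1, [0.4, -0.3, 0.03], [0, 0, 0.031]], [1, [0.6, -0.45, 0.03], [0, 0, 0.031]], [1, [0.8, -0.6, 0.03], [0, 0, 0.031]], [1, [0.98, -0.74, 0.03], [0, 0, 0.031]]]}}

```text
clock: 0.72
position: [0.3536, -0.3574, 0.2148]
tool_rot: [-0.0, 0.996, 0.085, -0.0]
wrist_force: [-0.0, -0.6, -0.0]
finger_gap: 0.514
grasp_force: 0.0
```

```bash
python3 - <<'E'
from h import *
to(PAD+.006*U+[0,0,.06])
E
```

```text
t 0.725 pos [ 0.3536 -0.3574  0.2148] bench rel pad [-0.2044, 0.2243] F [-0.03 -0.62 -0.04]
shift [ 0.897 -0.841  0.38 ] turn [-0.0002  0.      0.0001]
```

{"api": "arm_command", "payload": {"targets": [[1, [0.18, -0.17, 0.0], [0, 0, 0]], [1, [0.36, -0.34, 0.05], [0, 0, 0]], [1, [0.54, -0.5, 0.12], [0, 0, 0]], [1, [0.72, -0.67, 0.2], [0, 0, 0]], [1, [0.9, -0.84, 0.25], [0, 0, 0]]]}}

```text
clock: 1.35
position: [0.537, -0.1157, 0.1522]
tool_rot: [-0.0, 0.996, 0.085, -0.001]
wrist_force: [-0.0, -0.4, -1.3]
finger_gap: 0.021
grasp_force: 0.0
```

{"api": "arm_command", "payload": {"targets": [[1, [0, 0, 0], [0, 0, 0]], [1, [0, 0, 0], [0, 0, 0]]]}}

```text
clock: 1.6
position: [0.5361, -0.1174, 0.153]
tool_rot: [-0.0, 0.996, 0.086, -0.001]
wrist_force: [0.2, -0.0, 1.0]
finger_gap: 0.006
grasp_force: 0.0
```

```bash
python3 - <<'E'
from h import *
to(PAD+.006*U+[0,0,.06])
grab('wrist','w1')
E
```

```text
t 1.6 pos [ 0.5361 -0.1174  0.153 ] bench rel pad [0.0013, 0.0037] F [ 0.2  -0.01  1.01]
shift [ 0.015 -0.019  0.132] turn [-0.      0.0003  0.0004]
```

View pics/w1.png

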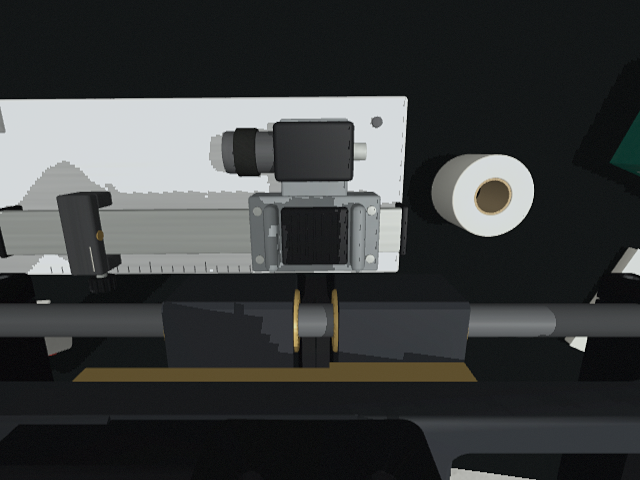

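The wrist view shows the pad spanning (281,206)–(349,265), the front bar to its left, the carriage nose at about (249,232) and the stop's brass button at (99,236).

```bash
python3 - <<'E'
from h import *
c=load('w1')
P=lambda n,u,v,z:print(n,(p:=pt(c,u,v,z)).round(4),'rel TCP bench',[round(float((p-[.5361,-.1174,0])@a),4) for a in(U,V)])
P('pad',315,236,.06);P('padL',281,236,.06);P('padR',349,236,.06);P('barL',281.5,236,.065);P('nose',249,232,.052);P('brass',99.5,236,.047);P('bedge',0,100,.014);P('bedge',407,97,.014)
print(pt(c,315,236)[2])
E
```

```text
pad [ 0.5437 -0.116   0.06  ] rel TCP bench [0.0001, -0.0077]
padL [ 0.5394 -0.091   0.06  ] rel TCP bench [0.0254, -0.0077]
padR [ 0.5481 -0.141   0.06  ] rel TCP bench [-0.0253, -0.0078]
barL [ 0.5407 -0.0917  0.065 ] rel TCP bench [0.0246, -0.0089]
nose [ 0.5363 -0.0659  0.052 ] rel TCP bench [0.0507, -0.0089]
brass [0.5117 0.0501 0.047 ] rel TCP bench [0.1692, -0.0044]
bedge [0.6    0.1498 0.014 ] rel TCP bench [0.2525, -0.1083]
bedge [ 0.6579 -0.1708  0.014 ] rel TCP bench [-0.0732, -0.111]
0.05988986232781929
```

{"api": "arm_command", "payload": {"targets": [[1, [0.024, -0.02, 0.15], [0, 0, 0]], [1, [0.024, -0.02, 0.28], [0, 0, 0]], [1, [0.024, -0.02, 0.34], [0, 0, 0]], [1, [0.024, -0.02, 0.34], [0, 0, 0]], [1, [0.024, -0.02, 0.34], [0, 0, 0]]]}}

```text
clock: 2.28
position: [0.5422, -0.1125, 0.0695]
tool_rot: [0.001, 0.996, 0.085, 0.001]
wrist_force: [-0.7, 0.0, -0.0]
finger_gap: 0.007
grasp_force: 0.0
```

{"api": "arm_command", "payload": {"targets": [[1, [0, 0, 0.01], [0, 0, 0]], [1, [0, 0, 0.02], [0, 0, 0]], [1, [0, 0, 0.03], [0, 0, 0]], [1, [0, 0, 0.03], [0, 0, 0]]]}}

```text
clock: 2.78
position: [0.5414, -0.1114, 0.0607]
tool_rot: [-0.0, 0.996, 0.085, -0.0]
wrist_force: [0.5, -0.7, 0.6]
finger_gap: 0.005
grasp_force: 0.0
```

{"api": "arm_command", "payload": {"targets": [[1, [0, 0, 0.008], [0, 0, 0]], [1, [0, 0, 0.008], [0, 0, 0]], [1, [0, 0, 0.008], [0, 0, 0]]]}}

```text
clock: 3.15
position: [0.5416, -0.1115, 0.0591]
tool_rot: [0.0, 0.996, 0.085, 0.0]
wrist_force: [-0.2, 0.5, 3.6]
finger_gap: 0.006
grasp_force: 1.7
```

{"api": "arm_command", "payload": {"targets": [[1, [0, 0, 0.008], [0, 0, 0]], [1, [0, 0, 0.008], [0, 0, 0]], [1, [0, 0, 0.008], [0, 0, 0]]]}}

```text
clock: 3.52
position: [0.5417, -0.1116, 0.0573]
tool_rot: [0.0, 0.996, 0.085, 0.0]
wrist_force: [-1.1, -0.2, 6.6]
finger_gap: 0.001
grasp_force: 3.0
```

{"api": "arm_command", "payload": {"targets": [[1, [0, 0, 0.006], [0, 0, 0]], [1, [0, 0, 0.006], [0, 0, 0]], [1, [0, 0, 0.006], [0, 0, 0]]]}}

```text
clock: 3.9
position: [0.5416, -0.1116, 0.0558]
tool_rot: [0.0, 0.996, 0.085, 0.0]
wrist_force: [-1.0, 0.3, 5.7]
finger_gap: 0.009
grasp_force: 3.1
```

{"api": "arm_command", "payload": {"targets": [[1, [0, -0.01, 0], [0, 0, 0]], [1, [0, -0.02, 0], [0, 0, 0]], [1, [0, -0.03, 0], [0, 0, 0]], [1, [0, -0.04, 0], [0, 0, 0]]]}}

```text
clock: 4.4
position: [0.54, -0.1023, 0.0559]
tool_rot: [0.001, 0.996, 0.085, 0.0]
wrist_force: [-1.6, -1.4, 6.6]
finger_gap: 0.006
grasp_force: 3.1
```

{"api": "arm_command", "payload": {"targets": [[1, [0, -0.03, 0], [0, 0, 0]], [1, [0, -0.07, 0], [0, 0, 0]], [1, [0, -0.11, 0], [0, 0, 0]], [1, [0, -0.15, 0], [0, 0, 0]], [1, [0, -0.18, 0], [0, 0, 0]]]}}

```text
clock: 5.03
position: [0.5319, -0.0574, 0.0558]
tool_rot: [0.0, 0.996, 0.085, -0.0]
wrist_force: [-1.2, -0.4, 6.0]
finger_gap: 0.005
grasp_force: 3.1
```

```bash
python3 - <<'E'
from h import *
to(PAD); c=grab('side','s2')
im=load('s2')['im'][150:350,245:425]
cv2.imwrite('pics/c2.png',cv2.resize(im,(540,600),interpolation=cv2.INTER_CUBIC))
E
```

```text
t 5.025 pos [ 0.5319 -0.0574  0.0558] bench rel pad [0.061, -0.0023] F [-1.24 -0.4   5.99]
shift [-0.009  0.244 -0.017] turn [0.0002 0.0002 0.0003]
```

View pics/c2.png

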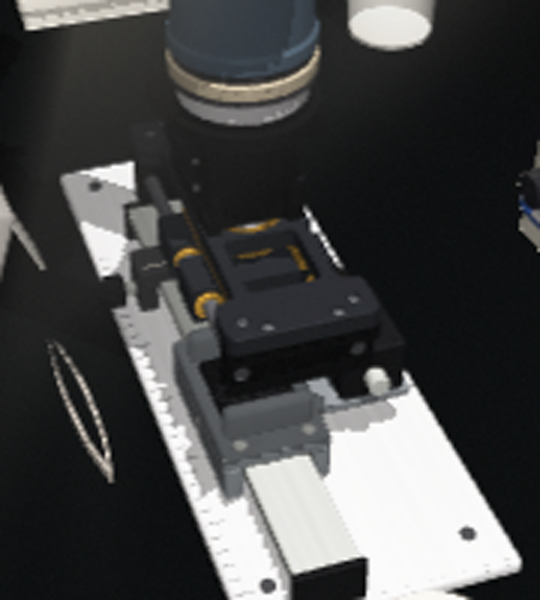

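The carriage travels with the finger, its back edge now at crop (235,490)–(327,468). I'll check how far it has moved.

```bash
python3 - <<'E'
from h import *
c=load('s2')
for x,y in[(229,460),(327,440)]:
    p=pt(c,245+x/3-.3,150+y/3-.3,.052);print(p.round(4),(p-PAD)@U)
E
```

```text
[ 0.5144 -0.115   0.052 ] 0.0073435501336468235
[ 0.567  -0.1079  0.052 ] 0.005377561443131591
```

{"api": "arm_command", "payload": {"targets": [[1, [0, -0.04, 0], [0, 0, 0]], [1, [0, -0.08, 0], [0, 0, 0]], [1, [0, -0.12, 0], [0, 0, 0]], [1, [0, -0.15, 0], [0, 0, 0]], [1, [0, -0.18, 0], [0, 0, 0]]]}}

```text
clock: 5.7
position: [0.5242, -0.0131, 0.0557]
tool_rot: [0.0, 0.996, 0.085, -0.0]
wrist_force: [-1.9, -2.0, 5.8]
finger_gap: 0.003
grasp_force: 3.1
```

{"api": "arm_command", "payload": {"targets": [[1, [0, -0.008, 0], [0, 0, 0]], [1, [0, -0.016, 0], [0, 0, 0]], [1, [0, -0.024, 0], [0, 0, 0]], [1, [0, -0.032, 0], [0, 0, 0]], [1, [0, -0.04, 0], [0, 0, 0]]]}}

```text
clock: 6.32
position: [0.5224, -0.0034, 0.0557]
tool_rot: [0.0, 0.996, 0.085, -0.0]
wrist_force: [-2.5, -0.0, 6.1]
finger_gap: -0.0
grasp_force: 3.1
```

{"api": "arm_command", "payload": {"targets": [[1, [0, -0.004, 0], [0, 0, 0]], [1, [0, -0.008, 0], [0, 0, 0]], [1, [0, -0.012, 0], [0, 0, 0]], [1, [0, -0.016, 0], [0, 0, 0]]]}}

```text
clock: 6.82
position: [0.5217, 0.0005, 0.0557]
tool_rot: [0.0, 0.996, 0.085, -0.0]
wrist_force: [-1.7, -1.5, 6.1]
finger_gap: 0.006
grasp_force: 3.1
```

{"api": "arm_command", "payload": {"targets": [[1, [0, -0.004, 0], [0, 0, 0]], [1, [0, -0.008, 0], [0, 0, 0]], [1, [0, -0.012, 0], [0, 0, 0]]]}}

```text
clock: 7.2
position: [0.5212, 0.0034, 0.0556]
tool_rot: [0.0, 0.996, 0.085, -0.001]
wrist_force: [-1.9, -1.7, 5.9]
finger_gap: 0.005
grasp_force: 3.1
```

{"api": "arm_command", "payload": {"targets": [[1, [0, -0.004, 0], [0, 0, 0]], [1, [0, -0.008, 0], [0, 0, 0]], [1, [0, -0.012, 0], [0, 0, 0]]]}}

```text
clock: 7.58
position: [0.5208, 0.006, 0.0557]
tool_rot: [0.001, 0.996, 0.086, -0.0]
wrist_force: [-1.8, -4.0, 5.6]
finger_gap: 0.003
grasp_force: 3.1
```

{"api": "arm_command", "payload": {"targets": [[1, [0, -0.004, 0], [0, 0, 0]], [1, [0, -0.008, 0], [0, 0, 0]]]}}

```text
clock: 7.82
position: [0.5213, 0.0075, 0.0558]
tool_rot: [0.001, 0.996, 0.086, 0.0]
wrist_force: [-1.4, -4.0, 6.5]
finger_gap: 0.008
grasp_force: 3.1
```

{"api": "arm_command", "payload": {"targets": [[1, [0, -0.004, 0], [0, 0, 0]], [1, [0, -0.008, 0], [0, 0, 0]]]}}

```text
clock: 8.07
position: [0.5216, 0.0093, 0.056]
tool_rot: [0.001, 0.996, 0.086, 0.001]
wrist_force: [-0.2, -4.0, 5.3]
finger_gap: 0.005
grasp_force: 3.1
```

{"api": "arm_command", "payload": {"targets": [[1, [0, -0.004, 0], [0, 0, 0]], [1, [0, -0.008, 0], [0, 0, 0]]]}}

```text
clock: 8.32
position: [0.5217, 0.0113, 0.0561]
tool_rot: [0.001, 0.996, 0.086, 0.002]
wrist_force: [0.6, -3.7, 5.7]
finger_gap: 0.003
grasp_force: 3.1
```

{"api": "arm_command", "payload": {"targets": [[1, [0, -0.004, 0], [0, 0, 0]], [1, [0, -0.004, 0], [0, 0, 0]]]}}

```text
clock: 8.57
position: [0.5217, 0.0124, 0.0561]
tool_rot: [0.001, 0.996, 0.086, 0.002]
wrist_force: [-0.3, -3.0, 6.2]
finger_gap: 0.007
grasp_force: 3.1
```

```bash
python3 - <<'E'
from h import *
to(PAD); grab('side','s3'); grab('scene','sc3')
a=load('s3')['im'][190:310,250:400]; b=load('sc3')['im'][200:340,270:400]
cv2.imwrite('pics/c3.png',np.hstack([cv2.resize(a,(400,320),interpolation=cv2.INTER_CUBIC),cv2.resize(b,(297,320),interpolation=cv2.INTER_CUBIC)]))
E
```

```text
t 8.575 pos [0.5217 0.0124 0.0561] bench rel pad [0.1316, -0.004] F [-0.32 -3.01  6.16]
shift [-0.017  0.526 -0.014] turn [ 0.0009 -0.001   0.0003]
```

View pics/c3.png

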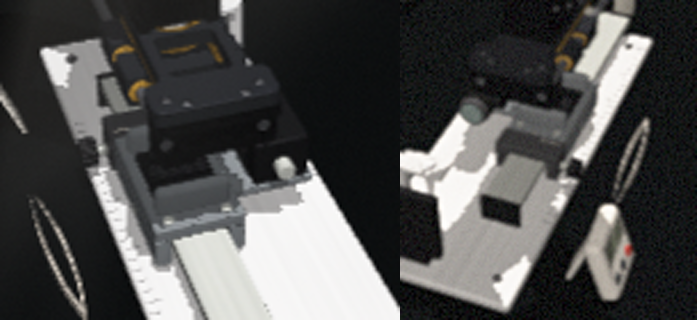

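The carriage looks to be up against the stop, with the finger slipping forward on the pad. A slight extra push until the bar is felt will confirm it.

{"api": "arm_command", "payload": {"targets": [[1, [0, -0.004, 0], [0, 0, 0]], [1, [0, -0.004, 0], [0, 0, 0]]]}}

```text
clock: 8.93
position: [0.5216, 0.0133, 0.0561]
tool_rot: [0.001, 0.996, 0.086, 0.002]
wrist_force: [-0.7, -3.6, 6.2]
finger_gap: 0.005
grasp_force: 3.1
```

{"api": "arm_command", "payload": {"targets": [[1, [0, -0.003, 0], [0, 0, 0]], [1, [0, -0.003, 0], [0, 0, 0]]]}}

```text
clock: 9.18
position: [0.5215, 0.0141, 0.0561]
tool_rot: [0.001, 0.996, 0.085, 0.002]
wrist_force: [1.1, -2.7, 6.0]
finger_gap: 0.006
grasp_force: 3.1
```

{"api": "arm_command", "payload": {"targets": [[1, [0, -0.004, 0], [0, 0, 0]], [1, [0, -0.004, 0], [0, 0, 0]]]}}

```text
clock: 9.43
position: [0.5214, 0.0151, 0.0562]
tool_rot: [0.001, 0.996, 0.086, 0.002]
wrist_force: [-0.2, -4.1, 5.8]
finger_gap: 0.007
grasp_force: 3.1
```

{"api": "arm_command", "payload": {"targets": [[1, [0, -0.004, 0], [0, 0, 0]], [1, [0, -0.004, 0], [0, 0, 0]]]}}

```text
clock: 9.68
position: [0.5213, 0.016, 0.0562]
tool_rot: [0.001, 0.996, 0.086, 0.002]
wrist_force: [0.0, -3.5, 5.0]
finger_gap: 0.007
grasp_force: 3.1
```

{"api": "arm_command", "payload": {"targets": [[1, [0, -0.004, 0], [0, 0, 0]], [1, [0, -0.008, 0], [0, 0, 0]], [1, [0, -0.008, 0], [0, 0, 0]]]}}

```text
clock: 10.05
position: [0.521, 0.018, 0.0562]
tool_rot: [0.001, 0.996, 0.085, 0.002]
wrist_force: [0.7, -2.9, 5.7]
finger_gap: 0.005
grasp_force: 3.1
```

```bash
python3 - <<'E'
from h import *
to(PAD); grab('side','s4')
g=lambda f:cv2.cvtColor(load(f)['im'],cv2.COLOR_BGR2GRAY).astype(np.float32)
# carriage rear end patch: side px x 305-345, y 255-292
for sl in [np.s_[262:290,305:342],np.s_[245:262,350:368]]:
    print(cv2.phaseCorrelate(g('s3')[sl],g('s4')[sl]),np.abs(g('s3')[sl]-g('s4')[sl]).mean())
E
```

```text
t 10.05 pos [0.521  0.018  0.0562] bench rel pad [0.1373, -0.0043] F [ 0.74 -2.94  5.75]
shift [-0.018  0.549 -0.014] turn [ 0.0009 -0.0012  0.0003]
((-0.021526321281655214, -0.1544328438203344), 1.0246600449085235) 5.473938
((0.023097830377574624, -0.010487303849430418), 0.9996654648839691) 0.61764705
```

The carriage stood still while the finger slid 6 mm on the pad. It moved about 118 mm, as measured, so it is against the stop. I'll lift straight up.

{"api": "arm_command", "payload": {"targets": [[1, [0, 0, -0.008], [0, 0, 0]], [1, [0, 0, -0.016], [0, 0, 0]], [1, [0, 0, -0.03], [0, 0, 0]], [1, [0, 0, -0.06], [0, 0, 0]], [1, [0, 0, -0.15], [0, 0, 0]]]}}

```text
clock: 10.72
position: [0.5175, 0.0198, 0.0923]
tool_rot: [-0.001, 0.996, 0.085, -0.002]
wrist_force: [0.9, 0.6, -0.3]
finger_gap: 0.004
grasp_force: 0.0
```

{"api": "arm_command", "payload": {"targets": [[1, [0, 0, -0.2], [0, 0, 0]], [1, [0, 0.1, -0.3], [0, 0, 0]], [1, [-0.1, 0.3, -0.4], [0, 0, 0]], [1, [-0.3, 0.5, -0.4], [0, 0, 0]], [1, [-0.4, 0.7, -0.4], [0, 0, 0]]]}}

```text
clock: 11.35
position: [0.4486, -0.1688, 0.1933]
tool_rot: [-0.001, 0.996, 0.086, -0.0]
wrist_force: [1.0, -1.3, 0.2]
finger_gap: 0.002
grasp_force: 0.0
```

{"api": "arm_command", "payload": {"targets": [[1, [0, 0, 0], [0, 0, 0]], [1, [0, 0, 0], [0, 0, 0]]]}}

```text
clock: 11.6
position: [0.4501, -0.1683, 0.1928]
tool_rot: [-0.001, 0.996, 0.085, -0.0]
wrist_force: [-0.0, 0.7, -0.1]
finger_gap: 0.007
grasp_force: 0.0
```

```bash
python3 - <<'E'
from h import *
to(PAD); grab('side','s5'); grab('scene','sc5')
a=load('s5')['im'][190:310,250:370]; b=load('sc5')['im'][220:300,300:380]
cv2.imwrite('pics/c5.png',np.hstack([cv2.resize(x,(400,400),interpolation=cv2.INTER_CUBIC) for x in(a,b)]))
E
```

```text
t 11.6 pos [ 0.4501 -0.1683  0.1928] bench rel pad [-0.0344, 0.0971] F [-0.04  0.68 -0.08]
shift [ 0.388 -0.137  0.531] turn [-0.0005  0.0001 -0.0003]
```

View pics/c5.png

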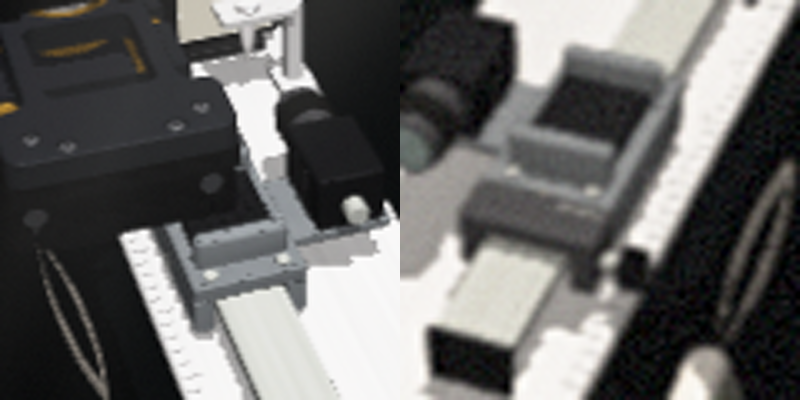

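The carriage is flush against the stop in the scene crop at (590,200), and the pad is up. I'll check that nothing shifted, then hand in.

```bash
python3 - <<'E'
from h import *
g=lambda f:cv2.cvtColor(load(f)['im'],cv2.COLOR_BGR2GRAY).astype(np.float32)
sl=np.s_[268:290,306:342]; print('carriage s4-s5',cv2.phaseCorrelate(g('s4')[sl],g('s5')[sl]))
sl=np.s_[258:282,312:352]; print('stop sc0-sc5',cv2.phaseCorrelate(g('scene0')[sl],g('sc5')[sl]))
c=load('sc5'); print('pad z',pt(c,338,241))
print(robot.job_done())
E
```

```text
carriage s4-s5 ((-0.07089178552205766, 0.027874029580919668), 0.9720851330569497)
stop sc0-sc5 ((-0.24094039446930182, 0.11015667621921388), 0.8028808082143466)
pad z [ 0.5209337  -0.00364638  0.05927628]
the job is handed in; nothing more can be done
None
```

The carriage now rests against the focus stop with the pad up and the brake holding it; the images show no measurable shift of the stop, the arm is clear of everything, and the job was handed in at about 12 s.

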